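# Unlock the insulator tester, open its loading port and load the white insulator

### The job

Load the white insulator into the test box: first pull the red locking plunger up and twist it either way so that it stays parked in its rest notch, and let go; then slide the shutter by its orange fin until it clicks into its next stop, with the port open, and let go. Then pick up the white insulator, carry it over and set it gently down through the port, upright on the floor of the well, and let go of it; leave the brown insulator, the yellow meter and the wrench alone.

Things in the scene. Friction and masses are not known exactly. Their poses are not given: they have to be found in the camera images.
- tester: Grey steel test box, 220 x 280 x 90 mm (its own x, y, z), fixed to the bench; origin at the centre of its underside, z up. Its flat top is 90 mm above the bench. In its top, centred at x -30, y -65 mm, is a square port 76 x 76 mm (sides along the box's x and y) into a well 60 mm deep. The port is covered at first by a sliding aluminium shutter plate (6 mm thick, top face at 97 mm). The locking plunger stands at x +52, y -80 mm.
- port (a point): Centre of the square port, level with the top of the box, 90 mm above the bench. Axes as the box's.
- well_floor (a point): Centre of the floor of the well below the port, 30 mm above the bench.
- plunger_grip (a point): Middle of the plunger's red T-bar handle. The bar is 64 mm long, 14 mm wide and 24 mm tall; it lies along this point's x axis (the point lifts and turns with it); pinch it across its width (point y). At first it points within about 0.1 rad of the box's x axis, its middle 168 mm above the bench; below it come a 14 mm stem and a brass castellated collar (50 mm across, top 133 mm above the bench).
- plunger (a joint): Lift of the plunger in m: 0 = down, its nose in a hole in the shutter and locking it; rises to 0.030. A spring pulls it down: about 8 N at 0, 13 N at 0.025. A cross pin lies in a slot of the collar and stops it turning until it is lifted above 0.019; pull it to about 0.025 to turn. Parked in a rest notch, it reads about 0.014 when let go; 0.019 means the pin still lies on top of the collar between slot and notch.
- plunger_turn (a joint): Turn of the plunger's T-bar about the vertical in rad, positive counter-clockwise from above, 0 = pin in line with the slot. The rest notches are at +1.05 and -1.05 (either serves; each accepts about 0.1 either side while the pin drops in); hard stops at +1.4 and -1.4. It turns freely when lifted.
- shutter_grip (a point): Grip point of the upright orange fin on the shutter plate: the fin is 64 mm along the box's x, 12 mm thick along the box's y, and stands from 97 to 137 mm above the bench; this point is on its mid-plane, 124 mm above the bench. Pinch it across its thickness (box y).
- shutter (a joint): Travel of the shutter in m along the box's +y: 0 = first stop, port covered; 0.090 = next stop, port wholly open; hard end at 0.110, past the stop. At each stop a sprung ball drops into a notch in the plate: it takes about 6 N to leave a stop, about 2 N to slide between, and within about 3 mm of a stop the ball draws the plate in when it is let go. It moves only while the plunger is retracted.
- insulator: White ceramic post insulator, loose, upright on the bench, 150 mm tall, 0.35 to 0.65 kg. Origin at the centre of its underside, z up along its axis. Dark steel foot 54 mm across, white sheds 60 mm across up to 86 mm, above them a white body 40 mm across to 102 mm, and a plain steel cap 28 mm across from 102 to 150 mm above its underside: grip it by the cap, 130 mm up.
- brown_insulator: A brown insulator of the same shape and size, loose, upright on the bench; bystander. Origin at the centre of its underside.
- meter: Yellow meter case, 100 x 150 x 45 mm, loose on the bench; bystander. Origin at the centre of its underside.
- wrench: Steel wrench, 190 mm long, lying on the bench; bystander. Origin at the middle of its length on its underside.

How it is judged:
By the outcome, as a careful person would: the job done as asked, in the order asked, and still so for the second after the job is handed in, with the robot touching nothing.
It also fails if it takes over 69 s, if anything falls off the work surface, if the arm or the gripper's body presses on something with over 40 N, if the wrist force passes 120 N, or if a joint passes its speed limit or range.

### The arm

A 6-joint arm with a two-finger parallel gripper is mounted at the origin on the work surface. World frame = base frame: x ahead of the robot, y to its left, z up, the work surface at z = 0. Lengths are in mm, angles in degrees, forces in N, time in s.
With the tool pointing down it reaches from about 300 to 850 mm from the base axis. Payload 4.2 kg.
Tool frame: the origin (TCP) lies between the finger pads; the fingertips stand ahead of it and the grasp point (between the pads) lies 8 mm behind it (env.tip_reach is the x of the fingertips in the tool frame, in mm); x points along the fingers, y is the direction in which the jaws open and shut, and the axes are right-handed (so a half turn about x gives the same grasp; the last joint's range is limited). The gripper opens to 91 mm and grips with 3 to 60 N. Pads are 32 mm wide; open, the fingers measure 118 mm over their backs; the gripper's body (76 mm by 178 mm) begins 60 mm behind the grasp point.
Start: joints at [-67.953, 18.312, 89.639, -0, 72.044, -1.146], TCP at [226.459, -528.543, 224.976] pointing down, gripper open.
Joint ranges: [-177.97, 177.97], [-48.28, 115.42], [12.27, 149.76], [-77.06, 257.06], [2.81, 150.46], [-146.56, 146.56]. Speed limits (degrees/s): [147.25, 147.25, 180, 180, 180, 180].

### API

Orientations are given as [roll, pitch, yaw] about the fixed x, y, z axes, in that order (R = Rz(yaw) Ry(pitch) Rx(roll)).
In Python, from workcell import env, cams gives the robot as it stands.
- The arm moves only by the tool arm_command, never from a script. Its argument "deltas" is a list of rows, each a list of 3 entries, a list of its own where there are three numbers: the opening, from 0 (shut) to 1 (fully open), then the shift along the world's x, y, z in mm, then the turn about the world's z in rad. A call has 1 to 20 rows; each row is the pose to reach, as a shift and turn from the pose commanded when the call began; what a row does not reach only later rows make up. A row lasts 1/10 s, in which the tool goes at most 50 mm and 8.59 degrees, less where a joint would pass 70% of its speed; a pose out of reach is approached as far as the arm can. A call with a gripper value outside its range is refused whole. The fingers move at their own pace and stop on an object; "grip_force" is the grip in N (left out, the last holds). Time passes only in rows, so rows that repeat a pose let the fingers close. It gives the time, the measured TCP pose, the force and the opening at its end, in the units of the state.
- env.state(): the state, without advancing time (a new reading comes with each control period).
- cams.grab_frame(name): name is "scene" or "top" or "wrist"; returns a dict with "img" (384x512x3 uint8, red, green, blue), "K" (3x3 intrinsics, pixels), "dist" ([k1, k2, p1, p2, k3] as OpenCV has them; the pictures are not rectified), "rvec" (rotation vector, rad) and "tvec" (3), from world to camera coordinates, as OpenCV has them. Camera axes: x right, y down, z forward; pixel columns grow to the right and rows downward; lengths in mm; the calibration is good to about 2 mm. A picture is of the moment at which its call begins. There is no depth.
- env.job_done(): hands the job in, once; it reports no verdict.
Trained networks look in a picture, given as the dict that the camera call returned (one of the last four; its "shot" number tells which), for a name from the list of things; names that differ only in an ending like _2 or _b are one class to them, and where a whole thing is asked for, a point or a joint stands for the part that bears it (a point fixed in the world has none). Each returns a list of dicts, best first, with "conf" (0 to 1); they miss things now and then, are a little off and sometimes report something else, mostly with a low value. They report only what shows in the picture. A call takes as long as a camera call.
- cams.silhouettes(picture, name): "region" (384x512 bool, what is visible of it) and "centre" ([column, row] in pixels, amid what is visible of it).
The state is a dict: "time_s": time; "qpos": joint angles; "qvel": joint speeds; "effort": joint torques, N m; "ee_pos": TCP position; "ee_rot": TCP orientation; "force": force on the tool from outside, world axes, zero at the start; "torque": the same for the moment, N m; "gripper_width": finger opening in mm.
Only numpy, scipy, OpenCV 4.12 (cv2) and the standard library are available. Lean on these libraries where they do the work, as an engineer would, in place of code of your own. Each camera call takes 0.05 s, during which the arm holds its last target.

## Working session

There is one attempt and no reset: what is moved stays moved. The work goes in short steps, Python scripts to look and compute and a tool call to move; the robot and the scene stay as the last step left them, time stands still between calls to the robot, and variables do not carry over. Pictures are saved under pics/ and viewed, and the job is handed in when it is done.

Besides the shell and the picture viewer there is one more tool, called as name(argument=value, ...), one argument or row to a line, values as JSON. arm_command: Moves the arm, as the interface text tells. Its arguments: {"type":"object","properties":{"deltas":{"type":"array","items":{"type":"array"}},"grip_force":{"type":"number"}},"required":["deltas"]}

```bash
mkdir -p pics; ls
cat > h.py <<'E'
import numpy as np, cv2
from workcell import env, cams
def save(f,n): cv2.imwrite('pics/'+n+'.png', f["img"][:,:,::-1])
def ray(f,uv):
    u=cv2.undistortPoints(np.array([[uv]],float),f["K"],np.array(f["dist"],float))[0,0]
    R=cv2.Rodrigues(np.array(f["rvec"],float))[0]; t=np.array(f["tvec"],float).reshape(3)
    d=R.T@np.array([u[0],u[1],1]); return -R.T@t, d/np.linalg.norm(d)
def atz(f,uv,z):
    c,d=ray(f,uv); return c+d*(z-c[2])/d[2]
def proj(f,P):
    return cv2.projectPoints(np.array(P,float).reshape(-1,1,3),np.array(f["rvec"],float),np.array(f["tvec"],float),f["K"],np.array(f["dist"],float))[0].reshape(-1,2)
E
python3 - <<'E'
from h import *
s=env.state(); print(s, env.tip_reach)
for n in ["scene","top"]:
    f=cams.grab_frame(n); save(f,n+'0')
    print(n,atz(f,(256,192),0), ray(f,(256,192))[0])
    for k in ["tester","plunger_grip","shutter_grip","insulator","brown_insulator","meter","wrench"]:
        for d in cams.silhouettes(f,k)[:2]:
            r=np.argwhere(d["region"]); print(k,round(d["conf"],2),np.round(d["centre"],1),len(r),r.min(0),r.max(0))
E
```

```text
pics
{'time_s': 0.0, 'qpos': array([-6.79541356e+01,  1.83500456e+01,  8.97063502e+01,  1.42082156e-03,
        7.20432610e+01, -1.14570716e+00]), 'qvel': array([-0.08754764,  0.12331685,  0.08528114,  0.02547522, -0.12372572,
        0.09098747]), 'effort': array([-1.02561928e-03, -4.12470496e+01, -2.31969488e+01,  7.26785325e-02,
        4.58764331e-02, -1.53276046e-04]), 'ee_pos': array([ 226.26633541, -528.08210963,  224.13663463]), 'ee_rot': array([-91.92230471,  89.90033404, 111.26882762]), 'force': array([ 0.36959011,  0.08505854, -0.10191733]), 'torque': array([0.01410349, 0.03322836, 0.02802249]), 'gripper_width': 91.28471448086393} 11.0
scene [428.41412557 -55.3921016    0.        ] [1366.4324128   174.02452637  706.37790247]
tester 0.97 [229.1 204.1] 6782 [162 172] [247 287]
plunger_grip 0.63 [195.3 171.2] 192 [162 188] [187 203]
shutter_grip 0.95 [227.  181.1] 776 [167 205] [193 248]
insulator 0.85 [336.  202.6] 757 [176 327] [223 348]
insulator 0.23 [229.5 202.4] 6787 [162 173] [248 287]
brown_insulator 0.77 [381.7 200.2] 690 [169 368] [214 390]
meter 0.88 [381.7 281.4] 2584 [251 347] [307 417]
wrench 0.68 [159.1 185.1] 212 [169 148] [199 171]
wrench 0.6 [230.2 200.4] 6860 [162 171] [247 287]
top [614.36224887 -34.25110536   0.        ] [ 523.67514738  -19.18963202 1073.08369499]
tester 0.97 [285.3 213.9] 9797 [158 218] [270 347]
shutter_grip 0.73 [297.  232.6] 2212 [206 268] [259 326]
insulator 0.76 [155.8 230.2] 551 [217 142] [241 171]
insulator 0.67 [296.4 232.5] 2294 [205 268] [260 327]
brown_insulator 0.81 [110.3 255.5] 672 [243  90] [268 125]
meter 0.57 [119.8 143. ] 2183 [117  87] [166 150]
wrench 0.74 [389.7 247. ] 513 [217 376] [282 393]
```

Run:
```python
import cv2
for n in ["scene0","top0"]:
    i=cv2.imread(f'pics/{n}.png')
    c=i[140:330,120:440] if n=="scene0" else i[100:290,80:400]
    cv2.imwrite(f'pics/{n}c.png',cv2.resize(c,None,fx=2.5,fy=2.5,interpolation=cv2.INTER_CUBIC))
```

```text
(no output)
```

View pics/scene0c.png

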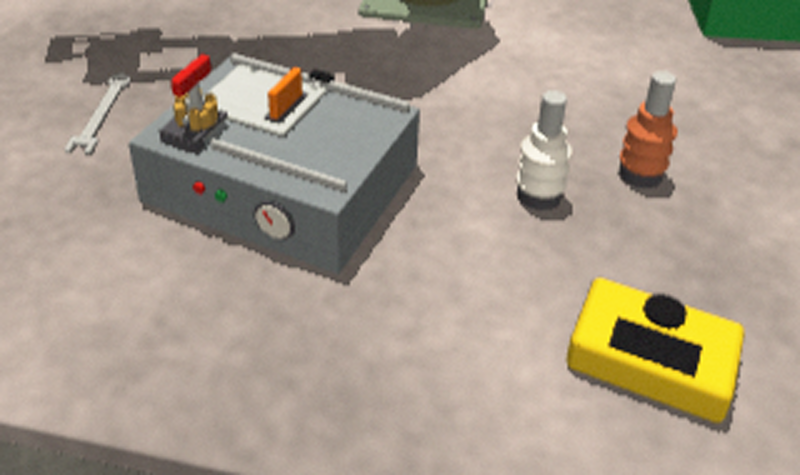

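View pics/top0c.png

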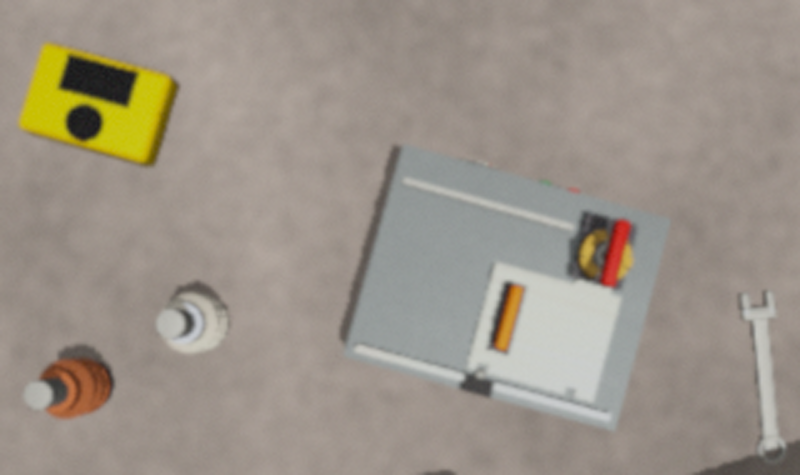

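```bash
cat > fit.py <<'E'
from h import *
from scipy.optimize import least_squares, minimize
F={n:cams.grab_frame(n) for n in ["scene","top"]}
# box silhouette fit (convex hull) + shutter fin
def color(f,k):
    h=cv2.cvtColor(f["img"],cv2.COLOR_RGB2HSV)
    H,S,V=h[...,0].astype(int),h[...,1],h[...,2]
    m={'red':((H<5)|(H>174))&(S>180)&(V>80),'or':(H>8)&(H<20)&(S>200)&(V>60)}[k].astype(np.uint8)
    n,l,st,c=cv2.connectedComponentsWithStats(m); i=1+np.argmax(st[1:,4]); return l==i,c[i],st[i]
def box(c,s,x,y,a):
    P=np.array([[i*s[0]/2,j*s[1]/2,k*s[2]/2] for i in(-1,1) for j in(-1,1) for k in(-1,1)])+c
    R=np.array([[np.cos(a),-np.sin(a),0],[np.sin(a),np.cos(a),0],[0,0,1]])
    return P@R.T+[x,y,0]
def mask(f,P):
    S=8; h=cv2.convexHull((proj(f,P)*S+0).astype(np.float32)).round().astype(np.int32)
    m=np.zeros((384,512),np.uint8); cv2.fillConvexPoly(m,h,255,cv2.LINE_AA,3); return m/255.
T={n:cams.silhouettes(F[n],"tester")[0]["region"].astype(float) for n in F}
T={n:T[n] for n in F}
def cost(p,names=("scene","top")):
    c=0
    for n in names:
        m=np.maximum(mask(F[n],box([0,0,45],[220,280,90],*p)),0)
        # ignore area covered by protruding things
        ig=mask(F[n],box([52,-80,140],[66,60,90],*p))>0
        d=np.abs(m-T[n]); d[ig]=0; c+=d.sum()/T[n].sum()
    return c
p0=atz(F["top"],(285,214),90)
for names in (("scene","top"),("scene",),("top",)):
    best=min((minimize(cost,[p0[0],p0[1],a],args=(names,),method='Nelder-Mead',options=dict(initial_simplex=[[p0[0]+q[0],p0[1]+q[1],a+q[2]] for q in((0,0,0),(25,0,0),(0,25,0),(0,0,.2))])) for a in (-.5,-.25,0,.25)),key=lambda r:r.fun)
    print(names,best.x,best.fun)
    if len(names)==2: bp=best.x
x,y,a=bp
R=np.array([[np.cos(a),-np.sin(a)],[np.sin(a),np.cos(a)]])
for n in F:
    for k,z in (('or',124),('or',137),('red',168),('red',180)):
        m,c,st=color(F[n],k); w=atz(F[n],c,z)
        print(n,k,z,c,st,w.round(1),'box',(R.T@(w[:2]-[x,y])).round(1))
print('plunger exp',R@[52,-80]+[x,y],'port',R@[-30,-65]+[x,y])
for n in F:
    im=F[n]["img"][:,:,::-1].copy(); 
    for P in (box([0,0,45],[220,280,90],*bp),):
        q=proj(F[n],P)
        for i in range(8):
            for j in (1,2,4):
                if not i&j: cv2.line(im,tuple(q[i].round().astype(int).tolist()),tuple(q[i|j].round().astype(int).tolist()),(0,255,0),1)
    c=im[140:330,120:440] if n=="scene" else im[100:290,80:400]
    cv2.imwrite(f'pics/fit_{n}.png',cv2.resize(c,None,fx=2.5,fy=2.5))
# insulators: two-view axis
def cyl(c,segs):
    t=np.linspace(0,2*np.pi,24,endpoint=False); return [np.concatenate([np.c_[c[0]+r*np.cos(t),c[1]+r*np.sin(t),np.full(24,z)] for z in (a_,b_)]) for r,a_,b_ in segs]
segs=[(27,0,10),(28,10,86),(20,86,102),(14,102,150)]
for k in ("insulator","brown_insulator"):
    Ts={n:cams.silhouettes(F[n],k)[0]["region"].astype(float) for n in F}
    def ci(p,names):
        return sum(np.abs(np.max([mask(F[n],P) for P in cyl(p,segs)],0)-Ts[n]).sum()/Ts[n].sum() for n in names)
    u=np.argwhere(Ts["top"])[:,::-1].mean(0); q=atz(F["top"],u,75)[:2]
    for names in (("scene","top"),("scene",),("top",)):
        r=minimize(ci,q,args=(names,),method='Nelder-Mead',options=dict(initial_simplex=[q,q+[20,0],q+[0,20]])); print(k,names,r.x,r.fun)
E
python3 fit.py
```

```text
('scene', 'top') [ 5.51856915e+02 -1.03780153e+02 -2.51251488e-01] 0.06463644617666967
('scene',) [ 5.47460966e+02 -1.05569521e+02 -2.43497321e-01] 0.01994366649187806
('top',) [ 5.53299892e+02 -1.02876214e+02 -2.51104791e-01] 0.025672517030032913
scene or 124 [233.7218543 177.       ] [228 167  13  20 151] [533.6 -98.4 124. ] box [-19.    0.6]
scene or 137 [233.7218543 177.       ] [228 167  13  20 151] [552.2 -92.4 137. ] box [-2.6 11.1]
scene red 168 [ 27.94444444 215.10277778] [ 12 207  34  17 360] [ 866.3 -515.9  168. ] box [ 407.1 -321. ]
scene red 180 [ 27.94444444 215.10277778] [ 12 207  34  17 360] [ 877.5 -500.6  180. ] box [ 414.1 -303.4]
top or 124 [282.31481481 224.35185185] [279 215   8  22  54] [528.  -97.6 124. ] box [-24.7   0.1]
top or 137 [282.31481481 224.35185185] [279 215   8  22  54] [527.9 -96.5 137. ] box [-25.    1.1]
top red 168 [462.8342246  106.30748663] [451  98  24  18 374] [ 827.3 -535.   168. ] box [ 374.  -349.2]
top red 180 [462.8342246  106.30748663] [451  98  24  18 374] [ 823.3 -528.2  180. ] box [ 368.4 -343.6]
plunger exp [ 582.33491338 -194.19636652] port [ 506.63879131 -159.28079546]
insulator ('scene', 'top') [509.32565333 217.13257574] 0.24402392821535396
insulator ('scene',) [502.05942372 217.01853991] 0.17433053221288516
insulator ('top',) [509.62396734 217.50677852] 0.06055167829843802
brown_insulator ('scene', 'top') [437.56409831 339.70674889] 0.24951926599726645
brown_insulator ('scene',) [435.85571602 338.80789937] 0.09560711402754994
brown_insulator ('top',) [437.73450942 342.75698947] 0.1219577443380453
```

Run:
```python
from h import *
from scipy.spatial.transform import Rotation as Ro
s=env.state(); R=Ro.from_euler('xyz',s["ee_rot"],degrees=True).as_matrix(); print(R.round(3), s["time_s"])
f=cams.grab_frame("wrist"); print(ray(f,(256,192)),f["K"])
save(f,'w0')
```

```text
[[ 0.     0.394 -0.919]
 [-0.    -0.919 -0.394]
 [-1.     0.     0.   ]] 1.2
(array([ 297.31626318, -495.85806452,  385.26833012]), array([-0.27529253, -0.10703916, -0.95538298])) [[283.08569918   0.         259.09434109]
 [  0.         283.08569918 186.703989  ]
 [  0.           0.           1.        ]]
```

View pics/fit_top.png

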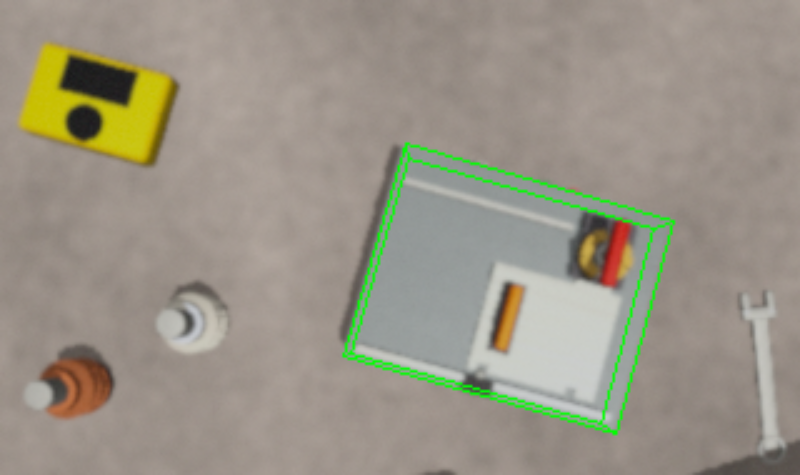

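View pics/w0.png

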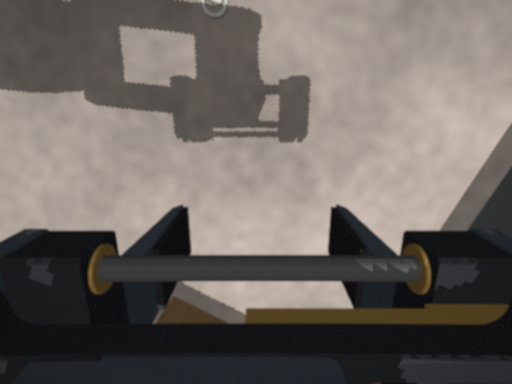

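arm_command(
  deltas=[
    [1,[40,60,30],-0.1],
    [1,[60,100,50],-0.22],
    [1,[80,140,70],-0.34],
    [1,[100,180,85],-0.45],
    [1,[120,220,95],-0.55],
    [1,[140,260,105],-0.656],
    [1,[162,300,105],-0.656],
    [1,[185,340,105],-0.656],
    [1,[210,375,105],-0.656],
    [1,[228,408,105],-0.656],
    [1,[228,408,105],-0.656],
    [1,[228,408,105],-0.656],
    [1,[228,408,105],-0.656],
  ],
)

```text
time_s: 2.55
ee_pos: [454.0, -121.3, 330.0]
ee_rot: [75.7, 90.0, -118.7]
force: [-0.0, -0.5, -0.1]
gripper_width: 91.1
```

Run:
```python
from h import *
s=env.state(); print(s["ee_pos"],s["ee_rot"],s["qpos"],s["time_s"])
f=cams.grab_frame("wrist"); save(f,'w1')
import pickle; pickle.dump({k:f[k] for k in ("img","K","dist","rvec","tvec")},open('w1.pkl','wb'))
```

```text
[ 454.0188526  -121.2862373   329.99189585] [  75.69964946   89.96228054 -118.74267882] [-1.63334713e+01  5.70115754e+00  9.11158035e+01 -3.70999115e-02
  8.31911460e+01  8.81132581e+01] 2.55
```

View pics/w1.png

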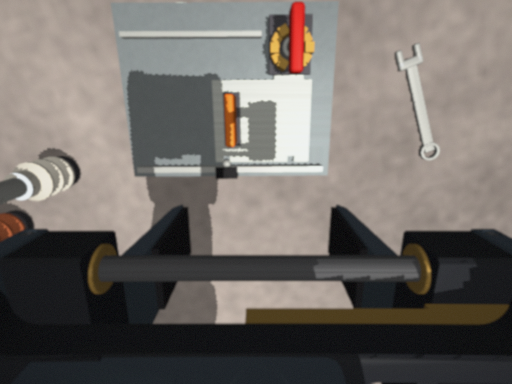

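Run:
```python
import cv2
i=cv2.imread('pics/w1.png')
cv2.imwrite('pics/w1c.png',cv2.resize(i[0:185,105:345],None,fx=3.3,fy=3.2,interpolation=cv2.INTER_CUBIC))
```

```text
(no output)
```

View pics/w1c.png

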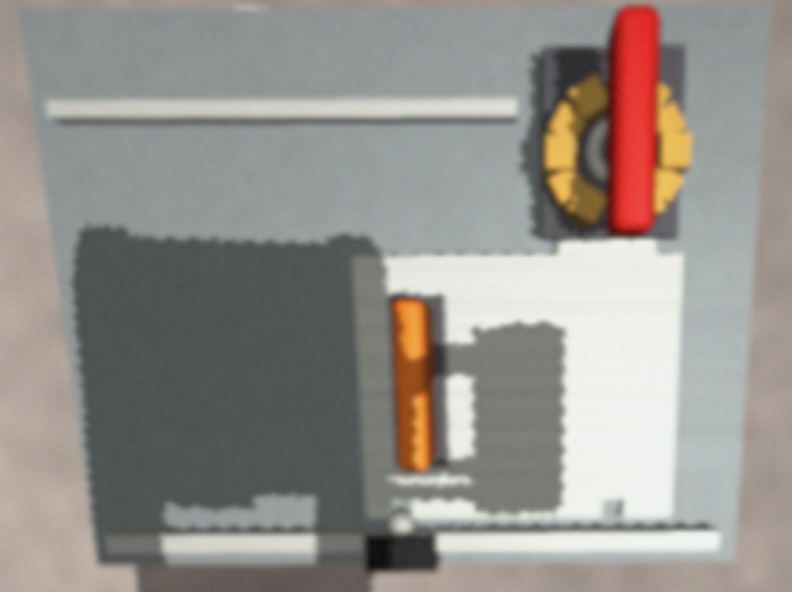

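Run:
```python
from h import *
import pickle
from scipy.optimize import least_squares
f=pickle.load(open('w1.pkl','rb'))
px=lambda u,v:(105+(u+.5)/3.3-.5,(v+.5)/3.2-.5)
C=[(20,10),(772,5),(733,562),(98,562)]
W=np.array([atz(f,px(*c),90) for c in C]); print(W.round(1))
B=np.array([[110,140],[110,-140],[-110,-140],[-110,140]])
def r(p): 
    c,s=np.cos(p[2]),np.sin(p[2]); return ((B@np.array([[c,s],[-s,c]])+p[:2])-W[:,:2]).ravel()
p=least_squares(r,[550,-100,-.25]).x; print(p,r(p).round(1))
c,s=np.cos(p[2]),np.sin(p[2]);R=np.array([[c,-s],[s,c]])
for n,u,z in (("fin far",(411,299),137),("fin near",(414,470),137),("bar far",(636,8),180),("bar near",(632,233),180),("bar mid",(634,121),180),("collar",(617,150),133)):
    w=atz(f,px(*u),z); print(n,w.round(1),(R.T@(w[:2]-p[:2])).round(1))
print('plunger',R@[52,-80]+p[:2],'port',R@[-30,-65]+p[:2],'fin',R@[-25,0]+p[:2])
```

```text
[[ 690.3    7.4   90. ]
 [ 622.7 -264.7   90. ]
 [ 409.1 -210.3   90. ]
 [ 478.7   60.2   90. ]]
[ 5.50185820e+02 -1.01837846e+02 -2.47384719e-01] [ 0.8 -0.4 -0.1  0.1  0.1 -0.3 -0.9  0.6]
fin far [ 550.6 -108.5  137. ] [ 2.  -6.3]
fin near [489.5 -92.  137. ] [-61.2  -5.3]
bar far [ 610.7 -198.2  180. ] [ 82.3 -78.6]
bar near [ 550.  -183.9  180. ] [ 20.  -79.6]
bar mid [ 581.2 -191.3  180. ] [ 52.  -79.1]
collar [ 581.6 -191.5  133. ] [ 52.4 -79.2]
plunger [ 581.01320864 -192.13553181] port [ 505.18264237 -157.51292045] fin [525.94691701 -95.71611714]
```

arm_command(
  deltas=[
    [1,[40,-22,-20],0],
    [1,[80,-45,-40],0],
    [1,[115,-65,-60],0],
    [1,[127,-71,-90],0],
    [1,[127,-71,-120],0],
    [1,[127,-71,-145],0],
    [1,[127,-71,-160],0],
    [1,[127,-71,-168],0],
    [1,[127,-71,-170],0],
    [1,[127,-71,-170],0],
    [0.1,[127,-71,-170],0],
    [0,[127,-71,-170],0],
    [0,[127,-71,-170],0],
    [0,[127,-71,-170],0],
    [0,[127,-71,-170],0],
    [0,[127,-71,-170],0],
    [0,[127,-71,-170],0],
  ],
  grip_force=40,
)

```text
time_s: 4.3
ee_pos: [581.5, -191.5, 160.0]
ee_rot: [60.7, 90.0, -133.7]
force: [-0.1, -0.0, -0.1]
gripper_width: 38.3
```

Run:
```python
from h import *
s=env.state(); print(s["ee_pos"],s["qpos"],s["force"],s["torque"],s["gripper_width"],s["time_s"])
f=cams.grab_frame("wrist"); save(f,'w2')
```

```text
[ 581.4501026  -191.51387666  159.96339385] [-1.93041703e+01  2.42240326e+01  9.01995052e+01 -5.58226227e-03
  6.55787660e+01  8.50886361e+01] [-0.0777148  -0.01364072 -0.14070389] [0.04514241 0.06691639 0.00890479] 38.259373849499624 4.3
```

View pics/w2.png

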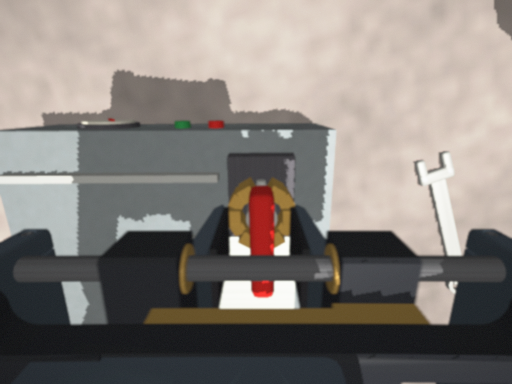

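arm_command(
  deltas=[
    [0,[0,0,0],0],
    [0,[0,0,0],0],
    [0,[0,0,0],0],
    [0,[0,0,0],0],
    [0,[0,0,0],0],
    [0,[0,0,0],0],
  ],
  grip_force=50,
)

```text
time_s: 4.95
ee_pos: [581.1, -192.6, 160.0]
ee_rot: [84.5, 89.9, -109.9]
force: [-1.8, -4.1, -0.5]
gripper_width: 13.9
```

arm_command(
  deltas=[
    [0,[0,-1,5],0],
    [0,[0,-1,11],0],
    [0,[0,-1,17],0],
    [0,[0,-1,22],0],
    [0,[0,-1,26],0],
    [0,[0,-1,26],0],
    [0,[0,-1,26],0],
  ],
)

```text
time_s: 5.65
ee_pos: [581.0, -192.7, 185.4]
ee_rot: [24.8, 89.9, -169.6]
force: [-0.1, -5.8, -12.2]
gripper_width: 13.7
```

Run:
```python
from h import *
s=env.state(); print(s["ee_pos"],s["force"],s["torque"],s["gripper_width"],s["time_s"])
f=cams.grab_frame("wrist"); save(f,'w3')
f=cams.grab_frame("scene"); cv2.imwrite('pics/s3.png',cv2.resize(f["img"][130:260,150:310,::-1],None,fx=4,fy=4))
```

```text
[ 581.00256588 -192.66413441  185.43374816] [ -0.08830581  -5.84969958 -12.247557  ] [-0.92329516 -0.15679573 -0.06454222] 13.714054812871515 5.65
```

View pics/s3.png

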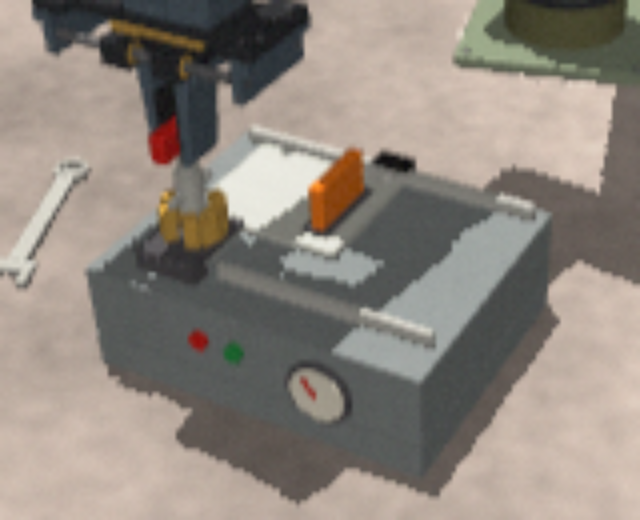

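arm_command(
  deltas=[
    [0,[0,-1,0],0.12],
    [0,[0,-1,0],0.24],
    [0,[0,-1,0],0.36],
    [0,[0,-1,0],0.48],
    [0,[0,-1,0],0.6],
    [0,[0,-1,0],0.72],
    [0,[0,-1,0],0.84],
    [0,[0,-1,0],0.95],
    [0,[0,-1,0],1.02],
    [0,[0,-1,0],1.06],
    [0,[0,-1,0],1.06],
    [0,[0,-1,0],1.06],
  ],
)

```text
time_s: 6.95
ee_pos: [581.4, -194.1, 185.4]
ee_rot: [25.4, 89.9, -108.2]
force: [0.9, -6.3, -13.7]
gripper_width: 13.8
```

Run:
```python
from h import *
s=env.state(); print(s["ee_pos"],s["qpos"],s["force"],s["torque"],s["gripper_width"],s["time_s"])
```

```text
[ 581.40025577 -194.10789879  185.44549541] [-1.95030755e+01  2.31969811e+01  8.79814831e+01 -6.92456151e-02
  6.88200986e+01  2.41711993e+01] [  0.8599348   -6.32150237 -13.68590427] [-1.10901125 -0.19234427 -0.03048072] 13.7543563086566 6.95
```

arm_command(
  deltas=[
    [0,[0,1,-3],0],
    [0,[0,1,-6],0],
    [0,[0,1,-9],0],
    [0,[0,1,-12],0],
    [0,[0,1,-12],0],
    [0,[0,1,-12],0],
  ],
)

```text
time_s: 7.55
ee_pos: [581.5, -194.0, 174.1]
ee_rot: [47.4, 89.8, -86.3]
force: [-0.3, -8.7, -10.2]
gripper_width: 13.7
```

arm_command(
  deltas=[
    [0,[0,0,-1],0],
    [0,[0,0,-1],0],
    [0.5,[0,0,-1],0],
    [0.9,[0,0,-1],0],
    [1,[0,0,-1],0],
    [1,[0,0,-1],0],
    [1,[0,0,-1],0],
    [1,[0,0,-1],0],
    [1,[0,0,20],0],
    [1,[0,0,60],0],
    [1,[0,0,60],0],
  ],
)

```text
time_s: 8.65
ee_pos: [584.2, -193.4, 239.6]
ee_rot: [115.6, 89.4, -18.1]
force: [-0.6, 1.0, 1.4]
gripper_width: 82.9
```

Run:
```python
from h import *
s=env.state(); print(s["ee_pos"],s["force"],s["torque"],s["gripper_width"],s["time_s"])
f=cams.grab_frame("wrist"); save(f,'w4')
f=cams.grab_frame("scene"); cv2.imwrite('pics/s4.png',cv2.resize(f["img"][130:260,150:310,::-1],None,fx=4,fy=4))
```

```text
[ 584.17754447 -193.36325754  239.55957244] [-0.58078581  0.96234583  1.37708269] [-0.042815   -0.0782056  -0.00954569] 82.9274108834901 8.65
```

View pics/s4.png

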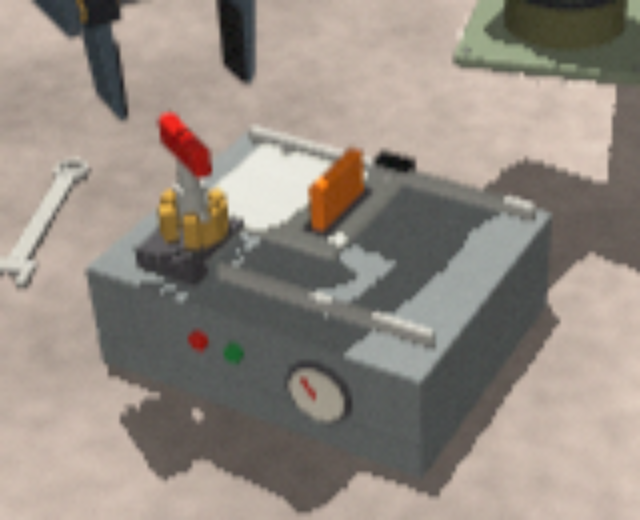

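View pics/w4.png

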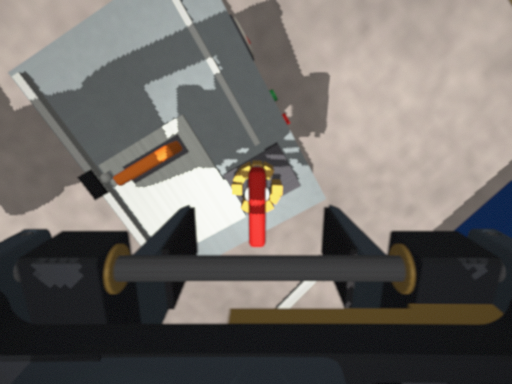

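Run:
```python
from h import *
f=cams.grab_frame("scene")
h=cv2.cvtColor(f["img"],cv2.COLOR_RGB2HSV).astype(int)
m=((h[...,0]<5)|(h[...,0]>174))&(h[...,1]>170)&(h[...,2]>80); m[:150]=0;m[180:]=0;m[:,:180]=0;m[:,215:]=0
r=np.argwhere(m); print(len(r),r.mean(0),r.min(0),r.max(0))
print(proj(f,[[581,-192,z] for z in (168,182,187)]))
a=-.247+1.06
for z in (182,187):
  P=[[581+i*32*np.cos(a)-j*7*np.sin(a),-192+i*32*np.sin(a)+j*7*np.cos(a),z+k*12] for i in(-1,1) for j in(-1,1) for k in (-1,1)]
  q=proj(f,P); print(z,q.min(0),q.max(0))
print(env.state()["ee_pos"])
# initial
i=cv2.imread('pics/scene0.png'); h=cv2.cvtColor(i,cv2.COLOR_BGR2HSV).astype(int)
m=((h[...,0]<5)|(h[...,0]>174))&(h[...,1]>170)&(h[...,2]>80); m[:150]=0;m[180:]=0;m[:,:180]=0;m[:,215:]=0
r=np.argwhere(m); print('init',len(r),r.mean(0),r.min(0),r.max(0))
a=-.24;P=[[581+i*32*np.cos(a)-j*7*np.sin(a),-192+i*32*np.sin(a)+j*7*np.cos(a),168+k*12] for i in(-1,1) for j in(-1,1) for k in (-1,1)]
q=proj(f,P); print(q.min(0),q.max(0))
```

```text
101 [165.84158416 195.76237624] [159 190] [173 202]
[[197.2881572  169.21908056]
 [196.78039425 165.09005572]
 [196.59705264 163.59922688]]
182 [189.40176862 156.07558339] [204.33908653 174.44053761]
187 [189.19954659 154.58605393] [204.17560656 172.94933477]
[ 581.19286009 -192.40664594  233.691959  ]
init 134 [169.60447761 195.96268657] [162 189] [177 203]
[188.18356095 159.97787365] [205.90807106 178.81638648]
```

arm_command(
  deltas=[
    [1,[-10,20,0],-0.14],
    [1,[-20,40,0],-0.28],
    [1,[-35,60,0],-0.42],
    [1,[-50,80,0],-0.56],
    [1,[-61.5,92.5,0],-0.7],
    [1,[-61.5,92.5,0],-0.84],
    [1,[-61.5,92.5,-10],-0.98],
    [1,[-61.5,92.5,-30],-1.056],
    [1,[-61.5,92.5,-60],-1.056],
    [1,[-61.5,92.5,-85],-1.056],
    [1,[-61.5,92.5,-105],-1.056],
    [1,[-61.5,92.5,-114],-1.056],
    [0.5,[-61.5,92.5,-114],-1.056],
    [0.3,[-61.5,92.5,-114],-1.056],
    [0.3,[-61.5,92.5,-114],-1.056],
    [0.3,[-61.5,92.5,-114],-1.056],
    [0.3,[-61.5,92.5,-114],-1.056],
  ],
  grip_force=20,
)

```text
time_s: 10.5
ee_pos: [520.3, -100.1, 120.7]
ee_rot: [178.8, 89.9, -15.4]
force: [-0.5, -0.4, 0.6]
gripper_width: 53.9
```

Run:
```python
from h import *
s=env.state(); print(s["ee_pos"],s["qpos"][0]-s["qpos"][5],s["force"],s["gripper_width"],s["time_s"])
f=cams.grab_frame("wrist"); save(f,'w5')
```

```text
[ 520.34981782 -100.11944335  120.68339597] -104.16388903945432 [-0.51394082 -0.37699684  0.58039037] 53.939230740168874 10.5
```

View pics/w5.png

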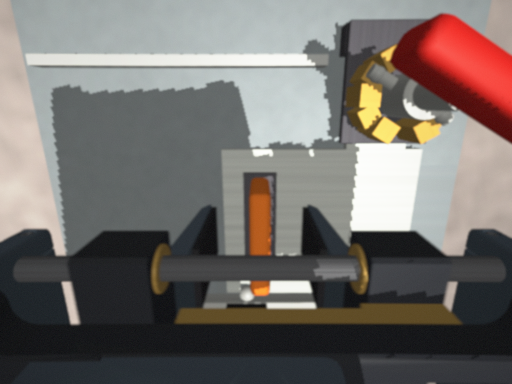

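Fin (column ~260) is centred between the fingers; the plunger is parked at the turned angle. Close on the fin.

arm_command(
  deltas=[
    [0,[0,0,0],0],
    [0,[0,0,0],0],
    [0,[0,0,0],0],
    [0,[0,0,0],0],
    [0,[0,0,0],0],
    [0,[0,0,0],0],
    [0,[0,0,0],0],
    [0,[0,0,0],0],
  ],
  grip_force=30,
)

```text
time_s: 11.35
ee_pos: [519.9, -100.2, 119.9]
ee_rot: [87.0, 90.0, -107.1]
force: [0.1, -0.9, -0.4]
gripper_width: 12.1
```

arm_command(
  deltas=[
    [0,[1,4,0],0],
    [0,[2.5,9.7,0],0],
    [0,[4.9,19.4,0],0],
    [0,[7.3,29.1,0],0],
    [0,[9.8,38.8,0],0],
    [0,[12.2,48.5,0],0],
    [0,[14.7,58.2,0],0],
    [0,[17.1,67.9,0],0],
    [0,[19.6,77.6,0],0],
    [0,[21,83,0],0],
    [0,[21,83,0],0],
    [0,[21,83,0],0],
  ],
)

```text
time_s: 12.55
ee_pos: [541.3, -14.9, 120.0]
ee_rot: [-87.5, 89.8, 78.3]
force: [0.2, 7.3, -0.6]
gripper_width: 11.6
```

arm_command(
  deltas=[
    [0,[0.5,2,0],0],
    [0,[1,4.3,0],0],
    [0,[1,4.3,0],0],
    [0,[1,4.3,0],0],
  ],
)

```text
time_s: 12.95
ee_pos: [541.8, -12.9, 120.0]
ee_rot: [31.8, 90.0, -162.4]
force: [-1.4, -0.4, 0.9]
gripper_width: 12.1
```

arm_command(
  deltas=[
    [0.5,[0,0,0],0],
    [0.8,[0,0,0],0],
    [1,[0,0,0],0],
    [1,[0,0,0],0],
    [1,[0,0,0],0],
    [1,[0,0,0],0],
    [1,[0,0,30],0],
    [1,[-10,0,70],0],
    [1,[-40,0,110],0],
    [1,[-80,0,150],0],
    [1,[-110,0,200],0],
    [1,[-110,0,200],0],
    [1,[-110,0,200],0],
  ],
)

```text
time_s: 14.25
ee_pos: [432.2, -12.8, 322.2]
ee_rot: [-169.6, 89.7, -3.7]
force: [1.8, 0.8, -1.0]
gripper_width: 91.2
```

Run:
```python
from h import *
import pickle
s=env.state(); print(s["ee_pos"],s["force"],s["torque"],s["gripper_width"],s["time_s"])
f=cams.grab_frame("wrist"); save(f,'w6')
pickle.dump({k:f[k] for k in ("img","K","dist","rvec","tvec")},open('w6.pkl','wb'))
x,y,a=550.2,-101.8,-.247
R=np.array([[np.cos(a),-np.sin(a)],[np.sin(a),np.cos(a)]])
g=lambda bx,by,z:[*(R@[bx,by]+[x,y]),z]
print('fin at 0.09 top ends',proj(f,[g(-62,84.2,137),g(2,84.2,137)]),'port corners',proj(f,[g(-30+i*38,-65+j*38,90) for i,j in((1,1),(1,-1),(-1,-1),(-1,1))]))
for d in cams.silhouettes(f,"insulator")[:2]: print(d["conf"],d["centre"])
```

```text
[432.21143486 -12.75233132 322.24278385] [ 1.80035232  0.8345444  -1.01394057] [ 0.01350753 -0.00358741 -0.02598114] 91.15143803328054 14.25
fin at 0.09 top ends [[237.55874382 108.30173163]
 [236.33587797  48.47468296]] port corners [[326.9736996   50.52298999]
 [387.28898601  50.26436455]
 [380.03176573 112.61951837]
 [323.1399448  112.7361052 ]]
0.72 [91.3, 150.6]
```

View pics/w6.png

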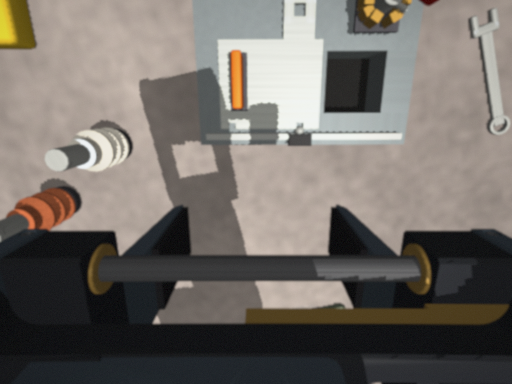

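arm_command(
  deltas=[
    [1,[-2,45,5],0],
    [1,[-4,90,10],0],
    [1,[-6,135,10],0],
    [1,[-8,180,10],0],
    [1,[-10,220,10],0],
    [1,[-10,240,10],0],
    [1,[-10,240,10],0],
    [1,[-10,240,10],0],
  ],
)

```text
time_s: 15.15
ee_pos: [422.0, 227.2, 327.7]
ee_rot: [50.5, 89.7, -143.6]
force: [-0.2, 0.1, -0.5]
gripper_width: 91.3
```

Run:
```python
from h import *
from scipy.optimize import minimize
import pickle
s=env.state(); print(s["ee_pos"],s["qpos"],s["time_s"])
f=cams.grab_frame("wrist"); save(f,'w7')
d=cams.silhouettes(f,"insulator"); print([(q["conf"],q["centre"]) for q in d])
T=d[0]["region"].astype(float)
pickle.dump(({k:f[k] for k in ("img","K","dist","rvec","tvec")},T),open('w7.pkl','wb'))
t=np.linspace(0,2*np.pi,32,endpoint=False)
segs=[(27,0,10),(29,10,86),(20,86,102),(14,102,150)]
def mask(P):
    m=np.zeros((384,512),np.uint8); cv2.fillConvexPoly(m,cv2.convexHull((proj(f,P)*8).astype(np.float32)).round().astype(np.int32),255,cv2.LINE_AA,3); return m/255.
def ci(p): return np.abs(np.max([mask(np.concatenate([np.c_[p[0]+r*np.cos(t),p[1]+r*np.sin(t),np.full(32,z)] for z in zz])) for r,*zz in segs],0)-T).sum()/T.sum()
q=np.array([506,217.])
r=minimize(ci,q,method='Nelder-Mead',options=dict(initial_simplex=[q,q+[10,0],q+[0,10]])); print(r.x,r.fun)
im=f["img"][:,:,::-1].copy()
for z,rr in ((150,14),(102,14),(0,27)):
    c=proj(f,np.c_[r.x[0]+rr*np.cos(t),r.x[1]+rr*np.sin(t),np.full(32,z)]); cv2.polylines(im,[c.round().astype(np.int32)],True,(0,255,0))
cv2.imwrite('pics/w7b.png',cv2.resize(im[0:230,100:420],None,fx=2.5,fy=2.5))
```

```text
[422.02014423 227.19398797 327.72474675] [ 2.69506870e+01  6.77259828e+00  9.01933127e+01 -4.43179780e-02
  8.32986323e+01  1.31064165e+02] 15.15
[(0.62, [251.2, 98.1])]
[505.60022736 217.83061019] 0.06796946966706147
```

View pics/w7b.png

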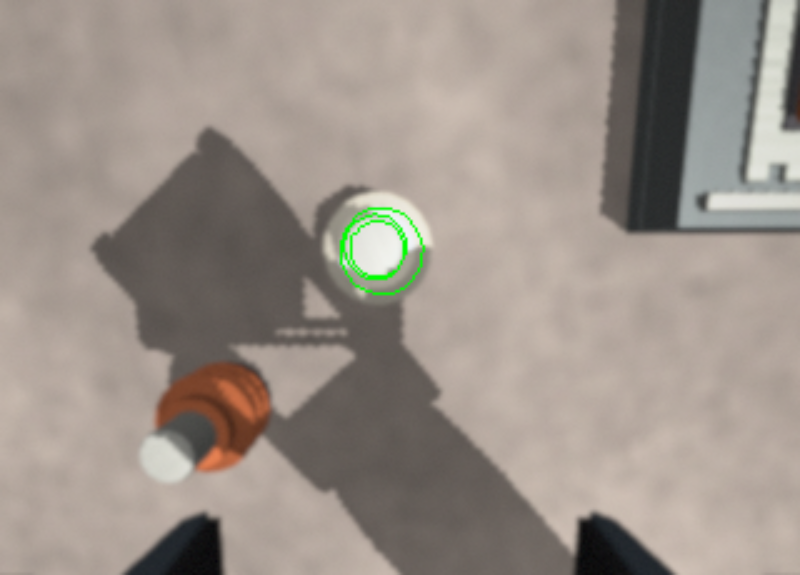

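arm_command(
  deltas=[
    [1,[40,-4,0],0],
    [1,[75,-8,-10],0],
    [1,[83.6,-9.4,-40],0],
    [1,[83.6,-9.4,-80],0],
    [1,[83.6,-9.4,-120],0],
    [1,[83.6,-9.4,-155],0],
    [1,[83.6,-9.4,-180],0],
    [1,[83.6,-9.4,-198],0],
    [1,[83.6,-9.4,-207],0],
    [0.6,[83.6,-9.4,-207],0],
    [0.45,[83.6,-9.4,-207],0],
    [0.45,[83.6,-9.4,-207],0],
    [0.45,[83.6,-9.4,-207],0],
    [0.45,[83.6,-9.4,-207],0],
  ],
  grip_force=30,
)

```text
time_s: 16.65
ee_pos: [505.9, 218.0, 123.7]
ee_rot: [-148.8, 89.9, 17.0]
force: [0.8, -0.4, 0.1]
gripper_width: 53.8
```

Run:
```python
from h import *
s=env.state(); print(s["ee_pos"],s["force"],s["gripper_width"],s["time_s"])
f=cams.grab_frame("wrist"); save(f,'w8')
```

```text
[505.86336319 218.01923572 123.68899403] [ 0.75363033 -0.43774157  0.07303415] 53.817985180719134 16.65
```

View pics/w8.png

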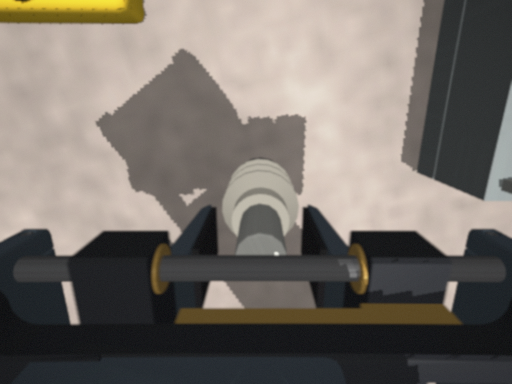

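The cap (column ~261) is centred between the pads. Close and lift slightly.

arm_command(
  deltas=[
    [0.3,[0,0,0],0],
    [0.2,[0,0,0],0],
    [0,[0,0,0],0],
    [0,[0,0,0],0],
    [0,[0,0,0],0],
    [0,[0,0,0],0],
    [0,[0,0,0],0],
    [0,[0,0,4],0],
    [0,[0,0,10],0],
    [0,[0,0,20],0],
    [0,[0,0,20],0],
  ],
  grip_force=35,
)

```text
time_s: 17.8
ee_pos: [506.6, 218.4, 144.5]
ee_rot: [-143.0, 89.8, 22.8]
force: [1.0, 0.3, -4.8]
gripper_width: 27.3
```

arm_command(
  deltas=[
    [0,[0,0,25],0],
    [0,[0,0,60],0],
    [0,[0,0,95],0],
    [0,[0,0,130],0],
    [0,[0,-10,155],0],
    [0,[0,-30,168],0],
    [0,[0,-60,170],0],
    [0,[0,-95,170],0],
    [0,[0,-130,170],0],
    [0,[0,-165,170],0],
    [0,[0,-200,170],0],
    [0,[0,-235,170],0],
    [0,[0,-270,170],0],
    [0,[0,-305,170],0],
    [0,[0,-335,170],0],
    [0,[0,-358,170],0],
    [0,[0,-371,170],0],
    [0,[0,-375.4,170],0],
    [0,[0,-375.4,170],0],
    [0,[0,-375.4,170],0],
  ],
)

```text
time_s: 19.8
ee_pos: [505.6, -156.5, 313.0]
ee_rot: [-71.6, 90.0, 94.3]
force: [-0.8, -0.4, -5.0]
gripper_width: 27.2
```

Run:
```python
from h import *
s=env.state(); print(s["ee_pos"],s["qpos"][0]-s["qpos"][5],s["force"],s["torque"],s["gripper_width"],s["time_s"])
f=cams.grab_frame("wrist"); save(f,'w9')
x,y,a=550.2,-101.8,-.247
R=np.array([[np.cos(a),-np.sin(a)],[np.sin(a),np.cos(a)]])
for n in ("scene","top"):
    f=cams.grab_frame(n); im=f["img"][:,:,::-1].copy()
    t=np.linspace(0,2*np.pi,32)
    for z,r in ((s["ee_pos"][2]-122,27),(s["ee_pos"][2]-36,30)):
        cv2.polylines(im,[proj(f,np.c_[s["ee_pos"][0]+r*np.cos(t),s["ee_pos"][1]+r*np.sin(t),np.full(32,z)]).round().astype(np.int32)],True,(0,255,0))
    c=im[60:260,130:330] if n=="scene" else im[130:300,200:400]
    cv2.imwrite(f'pics/{n}9.png',cv2.resize(c,None,fx=3,fy=3))
```

```text
[ 505.57161349 -156.50226098  312.99136664] -104.10778617298764 [-0.83004612 -0.42909177 -5.02757949] [0.05987712 0.05876343 0.00358799] 27.21874918048616 19.8
```

View pics/w9.png

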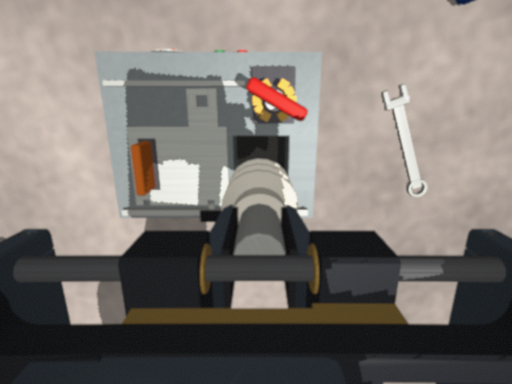

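View pics/scene9.png

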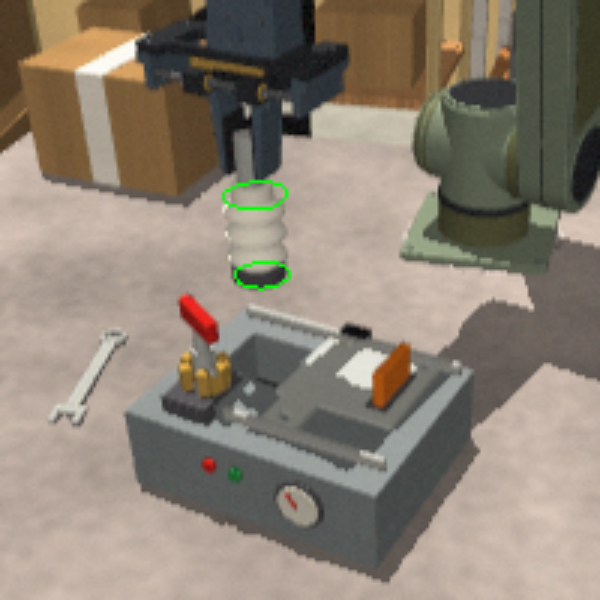

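arm_command(
  deltas=[
    [0,[0,0,-15],0],
    [0,[0,0,-40],0],
    [0,[0,0,-65],0],
    [0,[0,0,-82],0],
    [0,[0,0,-90],0],
    [0,[0,0,-90],0],
    [0,[0,0,-90],0],
    [0,[0,0,-90],0],
  ],
)

```text
time_s: 20.75
ee_pos: [506.4, -157.7, 224.3]
ee_rot: [173.9, 89.8, -20.3]
force: [-0.0, 0.1, -4.3]
gripper_width: 27.6
```

Run:
```python
from h import *
s=env.state(); p=s["ee_pos"]; print(p,s["force"],s["torque"],s["time_s"])
f=cams.grab_frame("wrist"); im=f["img"][:,:,::-1].copy()
x,y,a=550.2,-101.8,-.247
R=np.array([[np.cos(a),-np.sin(a)],[np.sin(a),np.cos(a)]])
t=np.linspace(0,2*np.pi,32)
for z,r in ((p[2]-122,27),(p[2]-36,29)):
    cv2.polylines(im,[proj(f,np.c_[p[0]+r*np.cos(t),p[1]+r*np.sin(t),np.full(32,z)]).round().astype(np.int32)],True,(0,255,0))
q=[[*(R@[-30+i*38,-65+j*38]+[x,y]),90] for i,j in((1,1),(1,-1),(-1,-1),(-1,1))]
cv2.polylines(im,[proj(f,q).round().astype(np.int32)],True,(255,0,255))
cv2.imwrite('pics/w10.png',cv2.resize(im[60:300,130:400],None,fx=2.5,fy=2.5))
f=cams.grab_frame("scene"); cv2.imwrite('pics/s10.png',cv2.resize(f["img"][100:260,130:330,::-1],None,fx=3.5,fy=3.5))
```

```text
[ 506.37257663 -157.69723572  224.29052298] [-0.01164795  0.11728052 -4.34148301] [0.09863346 0.02270202 0.05128103] 20.75
```

View pics/w10.png

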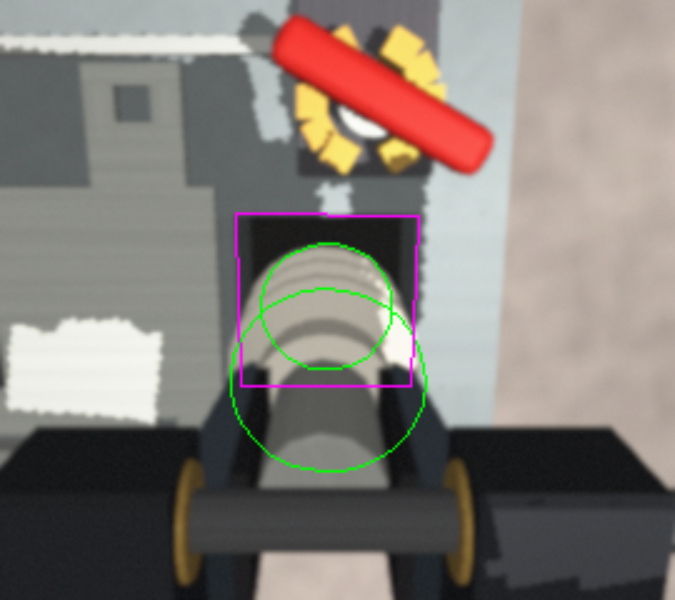

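View pics/s10.png

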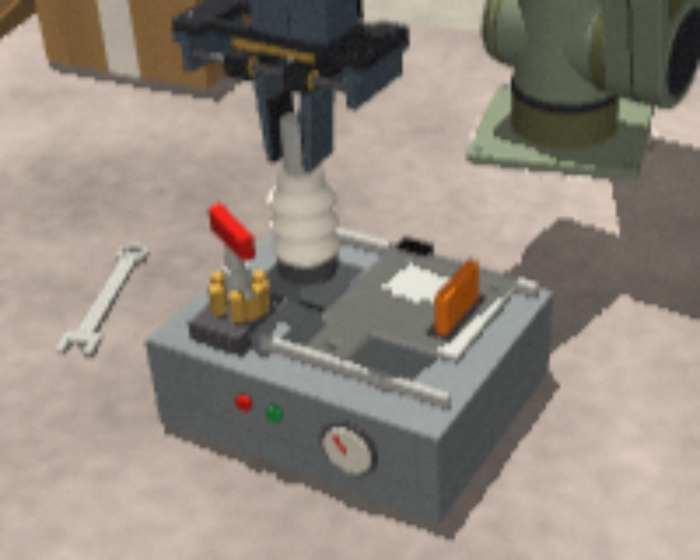

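arm_command(
  deltas=[
    [0,[0,0,-8],0],
    [0,[0,0,-20],0],
    [0,[0,0,-32],0],
    [0,[0,0,-44],0],
    [0,[0,0,-54],0],
    [0,[0,0,-60],0],
    [0,[0,0,-62],0],
    [0,[0,0,-62],0],
    [0,[0,0,-62],0],
    [0,[0,0,-62],0],
  ],
)

```text
time_s: 21.85
ee_pos: [505.9, -157.7, 161.5]
ee_rot: [171.0, 89.9, -23.2]
force: [-1.0, 0.6, -4.2]
gripper_width: 27.6
```

arm_command(
  deltas=[
    [0,[0,0,-2],0],
    [0,[0,0,-4],0],
    [0,[0,0,-5],0],
    [0,[0,0,-6],0],
    [0,[0,0,-7],0],
    [0,[0,0,-7],0],
    [0,[0,0,-7],0],
  ],
)

```text
time_s: 22.55
ee_pos: [505.5, -157.5, 154.0]
ee_rot: [61.5, 90.0, -132.6]
force: [0.2, 0.2, -4.8]
gripper_width: 27.4
```

arm_command(
  deltas=[
    [0,[0,0,-0.5],0],
    [0,[0,0,-1],0],
    [0,[0,0,-1.5],0],
    [0,[0,0,-1.5],0],
    [0,[0,0,-1.5],0],
  ],
)

```text
time_s: 23.05
ee_pos: [505.7, -157.6, 153.0]
ee_rot: [162.4, 90.0, -31.7]
force: [-1.2, 1.1, 0.1]
gripper_width: 27.4
```

arm_command(
  deltas=[
    [0,[0,0,-0.3],0],
    [0,[0,0,-0.3],0],
    [0.4,[0,0,-0.3],0],
    [0.5,[0,0,-0.3],0],
    [0.7,[0,0,-0.3],0],
    [0.8,[0,0,-0.3],0],
    [0.8,[0,0,-0.3],0],
    [0.8,[0,0,-0.3],0],
    [0.8,[0,0,-0.3],0],
    [0.8,[0,0,15],0],
    [0.8,[0,0,40],0],
    [0.8,[0,0,80],0],
    [0.8,[0,0,120],0],
    [0.8,[-20,0,150],0],
    [0.8,[-60,0,160],0],
    [1,[-100,0,160],0],
    [1,[-100,0,160],0],
    [1,[-100,0,160],0],
  ],
)

```text
time_s: 24.85
ee_pos: [405.4, -157.6, 313.0]
ee_rot: [176.4, 89.9, -17.8]
force: [-0.5, -0.6, -0.3]
gripper_width: 90.8
```

Run:
```python
from h import *
s=env.state(); p=s["ee_pos"]; print(p,s["force"],s["time_s"])
f=cams.grab_frame("wrist"); save(f,'w11')
x,y,a=550.2,-101.8,-.247
R=np.array([[np.cos(a),-np.sin(a)],[np.sin(a),np.cos(a)]])
print('cap top pred',proj(f,[[*(R@[-30,-65]+[x,y]),180]]))
f=cams.grab_frame("scene"); cv2.imwrite('pics/s11.png',cv2.resize(f["img"][130:330,130:430,::-1],None,fx=2.6,fy=2.6))
```

```text
[ 405.39694053 -157.59316266  312.97415389] [-0.53349131 -0.56726847 -0.27506846] 24.85
cap top pred [[235.12404667  83.98534134]]
```

View pics/w11.png

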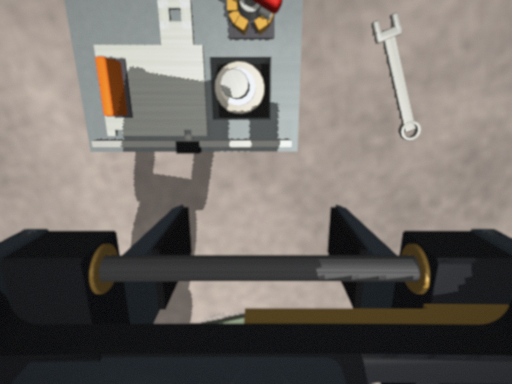

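View pics/s11.png

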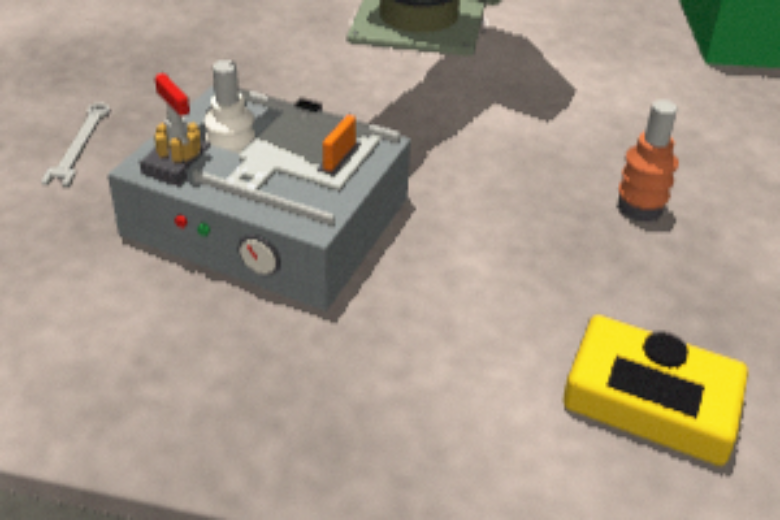

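The insulator stands upright in the well, with its cap at about (236,85) against a predicted (235,84). The shutter is at its open stop, the plunger is parked, and the other objects look untouched.

```bash
python3 -c "
from h import *
print(env.job_done())"
```

```text
the job is handed in; nothing more can be done
None
```

The white insulator is standing upright on the well floor, and the job was handed in at about 25 s of the 69 s limit.

- **Plunger:** I lifted it about 25 mm, turned it +1.06 rad, lowered it into the rest notch and let go. The pictures afterwards put its height at about 13–14 mm, which matches the parked reading of 14 mm rather than the 19 mm of a pin resting on the collar.
- **Shutter:** I slid it 90.0 mm by the fin. The ball drew it in near the stop, the force then fell to about zero, and I let go. The port and fin both appeared where they should for the open stop.
- **Insulator:** I gripped it by the cap and lowered it through the port. The load on the wrist went from -4.8 N to about 0 N on contact at floor height, then I released it and backed away. Its cap showed within about 2 pixels of the predicted position.
- **Other objects:** The brown insulator, meter and wrench look unmoved in the last pictures.

The only disagreements were small. The scene and top cameras differed by about 5 mm on where the box stood, so I took the positions from the wrist camera. There was also a sideways force of 6–9 N while I held the plunger, and I did not find its cause.

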